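# Park the skin marker, then hold the tattoo handpiece on the marked spot

## Task

First put the skin marker away, foot down, fully into the free middle well of the white stand and let go of it. Then take the metal tattoo handpiece out of the stand and hold its needle tip inside the small inked ring on the sprung practice plate, the handpiece square to the sloping plate, pressing gently with the tip alone so that the plate sinks to about the middle of its spring travel and never hits its stop. Finish while still holding it there, gripped and pressing, and leave everything else standing where it is.

Things in the scene. Friction and masses are not known exactly. Their poses are not given: they have to be found in the camera images.
- marker_grip (a point): skin marker: loose, stands upright on the table on its foot; grey foot 22 mm diameter and 40 mm high, above it a white barrel 17 mm diameter up to 110 mm, then a 12 mm grey cap; 120 mm tall, 50 g. This point is on its axis 85 mm above its foot, a good place to grip (from above); z runs up its axis.
- marker_foot (a point): centre of the underside of the marker's foot; z runs up its axis.
- stand: white block, fixed, 60 mm (its x) by 210 mm (its y) by 62 mm high; origin at the centre of its underside. Three wells 26 mm in diameter, 48 mm deep (floors 14 mm above the table), at its y = -75, 0 and +75 mm. The middle one is empty; the outer two hold the handpiece and a brush, either way round.
- free_well (a point): centre of the mouth of the empty middle well, in the stand's top face, 62 mm above the table. A marker fully in has its foot 48 mm below this point.
- pen_grip (a point): point on the axis of the tattoo handpiece, 90 mm from its tip, in the barrel, a good place to grip (from above, about 110 mm above the table at the start). Handpiece: loose, cordless, bare metal, 125 mm long, 28 mm barrel from 52 to 119 mm off the tip, black end cap, 140 g; stands tip down in an outer well. z runs from tip to end cap.
- pen_tip (a point): the needle tip of the handpiece, a flat 5 mm across; z runs from the tip up its axis. Above it a steel nose up to 18 mm in diameter, then at 42 to 48 mm a 36 mm collar that rests on the top of the stand, so that the tip hangs 42 mm down the well: lift it straight up by more than that.
- rest: sloping practice rest, fixed: white base 180 mm (its x) by 200 mm (its y), origin at the centre of its underside, carrying the sprung skin-coloured practice plate, 150 by 180 mm, 8 mm thick, whose upper face is centred 66 mm above the origin and slopes 20 degrees: the edge towards the rest's -x is the low one.
- spot (a point): centre of the inked ring (18 mm across outside, 14 mm inside, with a dot in the middle) on the plate's upper face, 20 mm up the slope and 30 mm to +y from the face's centre. It moves with the plate. x runs up the slope, y across it, z is the plate's outward normal, 20 degrees from vertical.
- plate (a joint): how far the plate is pressed in along its normal, 0 (free) to 0.012 m (on its stop). It starts to move at about 0.6 N and takes a further 0.5 N per mm, about 3.6 N at 6 mm; it springs back.
- brush: bystander: brush standing in the other outer well, wooden handle 22 mm in diameter, 122 mm long, bristles up; origin at its foot.
- ink_bottle: bystander: small black bottle, 30 mm in diameter, 75 mm high; origin at its foot.
- dropper_bottle: bystander: small amber bottle, 32 mm in diameter, 80 mm high; origin at its foot.
- cup: bystander: clear cup, 60 mm in diameter, 70 mm high; origin at its foot.
- tweezers: bystander: steel tweezers, 120 mm long, lying flat; origin at the middle of the underside.
There are look-alikes about, which are no part of the job. Leave any turquoise look-alike of the part that bears marker_grip alone. What is shaped like the part that bears pen_grip but blue is not meant.

How it is judged:
On the way, in this order (a step that is already met when the one before it is completed fails the run):
1. the marker stands fully in the free well, released and at rest, the handpiece still in the stand (horizontal distance between marker_foot and free_well below 0.006 m and z of marker_foot in the frame of stand below 0.022 m and angle between marker_foot's own z axis and vertical below 0.15 rad and contact force between marker and the fingers below 0.1 N and linear speed of marker below 0.02 m/s and z of pen_tip in the frame of stand below 0.03 m), for 0.3 s.
2. the handpiece is gripped and clear of the stand (contact force between pen and the fingers above 1 N and contact force between pen and stand below 0.1 N and z of pen_tip in the frame of stand above 0.063 m), for 0.1 s.
At the end, for the whole second after the job is handed in: Marker upright, bottomed (8 mm) in the middle well, released. Handpiece gripped, at rest, its tip within 7 mm of the ring's centre, axis within 8 degrees of the plate's normal, plate pressed in 3 to 9.5 mm by the tip alone, 1 to 8 N, staying so (horizontal distance between marker_foot and free_well below 0.006 m and z of marker_foot in the frame of stand below 0.022 m and angle between marker_foot's own z axis and vertical below 0.15 rad and contact force between marker and the fingers below 0.1 N and linear speed of each of marker, pen below 0.02 m/s and distance between pen_tip and spot below 0.007 m and angle between the z axis of pen_tip and the z axis of spot, either way round below 0.14 rad and angle between pen_tip's own z axis and vertical below 0.8 rad and value of joint plate between 0.003 and 0.0095 m and contact force between pen and rest between 1 and 8 N and contact force between pen and the fingers above 1 N and contact force between pen and stand below 0.1 N and contact force between each of the fingers, the arm and rest below 0.1 N); the arm keeps its last pose, push and grip.
It fails at once if the plate is pushed hard or onto its stop (value of joint plate above 0.0115 m or contact force between pen and rest above 12 N).
It fails at once if a bystander is knocked over or shifted by more than 30 mm (distance of any of brush, ink_bottle, dropper_bottle, cup, tweezers from where it was at the start of the episode above 0.03 m or angle between any of brush, ink_bottle, dropper_bottle, cup, tweezers's own z axis and vertical above 0.4 rad).
It also fails if it takes over 61 s, if anything falls off the work surface, if the arm or the gripper's body presses on something with over 40 N, if the wrist force passes 120 N, or if a joint passes its speed limit or range.

## Robot

A 6-joint arm with a two-finger parallel gripper is mounted at the origin on the work surface. World frame = base frame: x ahead of the robot, y to its left, z up, the work surface at z = 0. Lengths are in m, angles in rad, forces in N, time in s.
With the tool pointing down it reaches from about 0.35 to 0.775 m from the base axis. Payload 5.5 kg.
Tool frame: the origin (TCP) lies on the centre line of the jaws, within the pads' length; the fingertips stand 8 mm ahead of it and the grasp point (between the pads) lies 11 mm behind it; z points along the fingers, y is the direction in which the jaws open and shut (so a half turn about z gives the same grasp; the last joint's range is limited). The gripper opens to 85 mm and grips with 20 to 120 N. Pads are 22 mm wide; open, the fingers measure 114 mm over their backs; the gripper's body (76 mm by 85 mm) begins 54 mm behind the grasp point. The pads swing forward as they close: fully open they stand 13 mm farther back than shut.
Start: joints at [-0.14, 0.313, 0.046, 1.304, 0, 1.431], TCP at [0.575, -0, 0.239] pointing down, gripper open.
Joint ranges: [-2.76, 2.76], [-0.86, 1.69], [-1.03, 1.26], [-2.2, 2.34], [-1.47, 1.5], [-3.14, 3.14]. Speed limits (rad/s): [2.57, 2.57, 3.14, 3.14, 3.14, 3.14].

## Interface

Orientations are given as a unit quaternion [w, x, y, z].
In Python, from workcell import env gives the robot as it stands. The module is installed in compiled form; this text tells all that it offers.
- The arm moves only by the tool play_rows, never from a script. Its argument "steps" is a list of rows, each an object with "claw": the closure in counts, from 0 (fully open) to 255 (shut); "dp": the shift along the tool's x, y, z in m, a list of three; "angular": the turn, a rotation vector about the tool's x, y, z in degrees, a list of three. In form: [{"claw": claw, "dp": [dx, dy, dz], "angular": [wx, wy, wz]}, ...]. A call has exactly 8 rows; each row shifts and turns the commanded pose from where the row before left it, along the tool's axes as they then stand; what a row does not reach is not made up. A row lasts 1/12 s, in which the tool goes at most 41.7 mm and 7.16 degrees, less where a joint would pass 70% of its speed; a pose out of reach is approached as far as the arm can. A call is refused whole if a number of a shift passes 0.0417 or a number of a turn 7.16, either way. A call with a gripper value outside its range is refused whole. The fingers move at their own pace and stop on an object; "force" is the grip in N (left out, the last holds). Time passes only in rows, so rows that do not move let the fingers close, or fill a call up. It gives the time, the measured TCP pose, the force and the opening at its end, in the units of the state.
- env.get_state(): the state, without advancing time (a new reading comes with each control period).
- env.read_camera(name): name is "scene" or "side" or "wrist"; returns (picture, depth): 420x560x3 uint8, red, green, blue; 420x560 float32, m along the optical axis (not along the pixel's ray), 0 where there is no reading.
- env.calibration(name): a dict with "fx", "fy", "cx", "cy" (pixels), "world_from_camera" (4x4, takes a point from camera to world coordinates); the wrist camera has in their place "hand_eye" (4x4, takes a point from camera to tool coordinates, whose origin is the TCP and whose axes are the flange's). Camera axes: x right, y down, z forward; pixel columns grow to the right and rows downward; lengths in m; the calibration is good to about 2 mm. A picture is of the moment at which its call begins: read the wrist's pose just before it. calibration takes no time and is no camera call.
- env.hand_in(): hands the job in, once; it reports no verdict.
The state is a dict: "clock": time; "joint_pos": joint angles; "qvel": joint speeds; "tau": joint torques, N m; "tcp_pos": TCP position; "orientation": TCP orientation; "wrist_force": force on the tool from outside, world axes, zero at the start; "ft_torque": the same for the moment, N m; "finger_gap": finger opening in m.
Only numpy, scipy, OpenCV 4.12 (cv2) and the standard library are available. Lean on these libraries where they do the work, as an engineer would, in place of code of your own. Each camera call takes 0.05 s, during which the arm holds its last target. There are 200 camera calls.

## Working session

There is one attempt and no reset: what is moved stays moved. The work goes in short steps, Python scripts to look and compute and a tool call to move; the robot and the scene stay as the last step left them, time stands still between calls to the robot, and variables do not carry over. Pictures are saved under pics/ and viewed, about 8 in all and at most 12, crops included, and the job is handed in when it is done.

Besides the shell and the picture viewer there is one more tool, called after "Call:" by a JSON object that holds its "op" and its "data". play_rows: Moves the arm, as the interface text tells. Its arguments: {"type":"object","properties":{"steps":{"type":"array","items":{"type":"object","properties":{"claw":{"type":"number"},"dp":{"type":"array","items":{"type":"number"}},"angular":{"type":"array","items":{"type":"number"}}}}},"force":{"type":"number"}},"required":["steps"]}

```bash
mkdir -p pics; cat > h.py <<'E'
import numpy as np,cv2
from workcell import env
from scipy.spatial.transform import Rotation as R
def cloud(name,st=None):
    c=env.calibration(name)
    if name=="wrist":
        s=env.get_state();q=s["orientation"];T=np.eye(4);T[:3,:3]=R.from_quat([q[1],q[2],q[3],q[0]]).as_matrix();T[:3,3]=s["tcp_pos"]
        W=T@np.array(c["hand_eye"])
    else: W=np.array(c["world_from_camera"])
    im,d=env.read_camera(name)
    v,u=np.mgrid[:420,:560]
    P=np.stack([(u-c["cx"])/c["fx"]*d,(v-c["cy"])/c["fy"]*d,d],-1)
    X=P@W[:3,:3].T+W[:3,3]; X[d==0]=np.nan
    np.savez(f"{name}.npz",im=im,X=X,W=W,K=[c["fx"],c["fy"],c["cx"],c["cy"]])
    return im,X,W
E
python3 - <<'E'
from h import *
a=[]
for n in("scene","side"):
    im,X,W=cloud(n);a.append(im);print(n,W.round(3).tolist())
cv2.imwrite("pics/a.png",cv2.resize(a[0],(800,600))[...,::-1]);cv2.imwrite("pics/b.png",cv2.resize(a[1],(800,600))[...,::-1])
print(env.get_state(), env.calibration("wrist"))
E
```

```text
scene [[0.358, 0.646, -0.675, 1.336], [0.934, -0.239, 0.267, -0.301], [0.011, -0.725, -0.688, 0.877], [0.0, 0.0, 0.0, 1.0]]
side [[-0.99, -0.079, 0.115, 0.42], [-0.139, 0.535, -0.833, 0.772], [0.004, -0.841, -0.541, 0.601], [0.0, 0.0, 0.0, 1.0]]
{'clock': 0.1, 'joint_pos': array([-1.39569327e-01,  3.13928544e-01,  4.51177613e-02,  1.30362948e+00,
       -3.47152012e-06,  1.43117128e+00]), 'qvel': array([-2.26939703e-04, -2.70181524e-03,  8.29122193e-04, -1.09580789e-05,
        1.06160826e-03,  1.09455009e-03]), 'tau': array([ 3.58776997e-03, -4.81727242e+01,  2.99244744e+01,  1.27543980e-02,
       -1.12281841e-04,  1.60051752e-05]), 'tcp_pos': array([5.74557313e-01, 6.91740556e-05, 2.38506498e-01]), 'orientation': array([-6.55394333e-04,  7.07086839e-01,  7.07126245e-01, -4.96078463e-04]), 'wrist_force': array([-0.08140566,  0.13827879, -0.36253034]), 'ft_torque': array([-0.01338639, -0.03768532, -0.0104168 ]), 'finger_gap': 0.0854052546279711} {'fx': 374.96680493221123, 'fy': 374.96680493221123, 'cx': 276.8015834807595, 'cy': 202.81823487409233, 'hand_eye': array([[-3.01994186e-04, -9.53114121e-01, -3.02610940e-01,
         7.70237776e-02],
       [ 9.99999927e-01, -3.58336149e-04,  1.30666395e-04,
        -7.38815226e-04],
       [-2.32976425e-04, -3.02610878e-01,  9.53114160e-01,
        -1.33888692e-01],
       [ 0.00000000e+00,  0.00000000e+00,  0.00000000e+00,
         1.00000000e+00]])}
```

View pics/a.png

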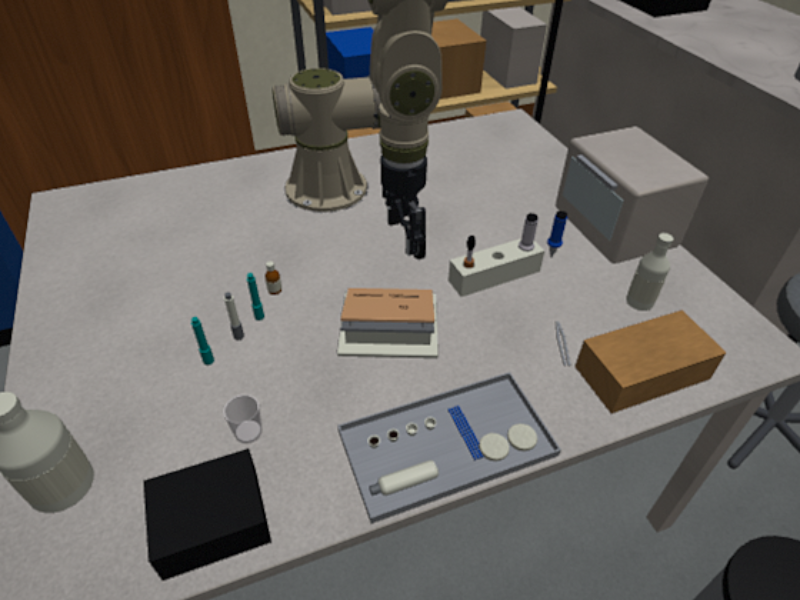

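View pics/b.png

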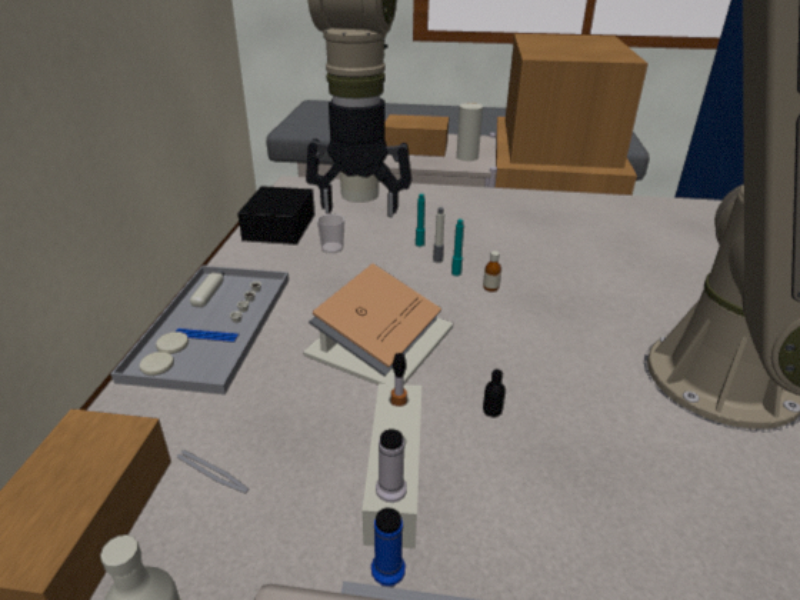

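The scene view (800x600) shows the white/grey marker at (233,315) standing between two turquoise look-alikes at (203,340) and (256,296). The bare-metal handpiece is in the stand's right well at (529,232); the blue one at (557,230) is outside the stand. The brush is at (470,252) and the plate at (388,305). The side view agrees, with the marker at (438,235), the pen at (391,465) and the ring at (361,311).

```bash
python3 - <<'E'
from h import *
for n in("scene","side"):
    f=np.load(n+".npz");im=f["im"];X=f["X"];hsv=cv2.cvtColor(im,cv2.COLOR_RGB2HSV).astype(int);H,S,V=[hsv[...,i] for i in range(3)]
    C=f["W"][:3,3];z=X[...,2]
    ok=np.isfinite(z)&(X[...,0]>.2)&(X[...,0]<.95)&(abs(X[...,1])<.62)&(z>.012)&(z<.15)
    nn,lab,st,cen=cv2.connectedComponentsWithStats(ok.astype(np.uint8))
    print(n)
    for i in range(1,nn):
        if st[i,4]<40: continue
        m=lab==i;P=X[m]
        print(i,(cen[i]/.7).round(),st[i,4],"lo",P.min(0).round(3),"hi",P.max(0).round(3),"med",np.median(P,0).round(3),im[m].mean(0).round())
        hi=P[P[:,2]>P[:,2].max()-.012]; print("    top",hi.mean(0).round(3))
    # stand top
    m=ok&(abs(z-.062)<.004)&(S<60)&(V>120)&(X[...,1]>0)
    k,l,s,c=cv2.connectedComponentsWithStats(m.astype(np.uint8));j=1+np.argmax(s[1:,4])
    pp=X[l==j][:,:2].astype(np.float32);print("standtop",cv2.minAreaRect(pp),len(pp),cv2.boxPoints(cv2.minAreaRect(pp)).round(3).tolist())
    # skin plate
    m=ok&(H<18)&(S>70)&(V>110)&(abs(X[...,1])<.2)&(X[...,0]>.35)
    k,l,s,c=cv2.connectedComponentsWithStats(m.astype(np.uint8));j=1+np.argmax(s[1:,4])
    P=X[l==j];A=np.c_[P[:,:2],np.ones(len(P))]
    co=np.linalg.lstsq(A,P[:,2],rcond=None)[0];r=P[:,2]-A@co;g=abs(r)<.004;co=np.linalg.lstsq(A[g],P[g,2],rcond=None)[0]
    nv=np.array([-co[0],-co[1],1]);nv/=np.linalg.norm(nv);print("plate n",nv.round(3),"tilt",np.degrees(np.arccos(nv[2])).round(2),"res",np.std(P[g,2]-A[g]@co).round(4),P.mean(0).round(3),co)
    print("rect",cv2.boxPoints(cv2.minAreaRect(P[g][:,:2].astype(np.float32))).round(3).tolist())
a=np.load("scene.npz")["im"];b=np.load("side.npz")["im"]
t=[cv2.resize(b[160:280,200:330],(400,370)),cv2.resize(a[180:280,120:230],(400,370)),cv2.resize(b[120:210,270:360],(400,370)),cv2.resize(a[140:210,300:410],(400,230))]
t[3]=cv2.resize(t[3],(400,370))
o=np.vstack([np.hstack(t[:2]),np.hstack(t[2:])])
cv2.imwrite("pics/c.png",cv2.resize(o,(648,600))[...,::-1])
E
```

```text
scene
1 [610. 232.] 3469 lo [0.287 0.403 0.012] hi [0.704 0.62  0.15 ] med [0.516 0.536 0.085] [72. 73. 73.]
    top [0.497 0.543 0.144]
2 [497. 260.] 1762 lo [0.449 0.154 0.012] hi [0.523 0.37  0.148] med [0.499 0.257 0.06 ] [119. 119. 111.]
    top [0.484 0.312 0.142]
3 [421. 249.] 59 lo [0.359 0.112 0.012] hi [0.375 0.14  0.053] med [0.371 0.128 0.033] [11. 11. 12.]
    top [0.369 0.129 0.047]
4 [271. 278.] 182 lo [ 0.355 -0.235  0.012] hi [ 0.379 -0.204  0.084] med [ 0.369 -0.22   0.046] [94. 81. 63.]
    top [ 0.363 -0.219  0.079]
5 [254. 296.] 190 lo [ 0.424 -0.277  0.012] hi [ 0.443 -0.257  0.122] med [ 0.436 -0.267  0.067] [18. 74. 72.]
    top [ 0.432 -0.267  0.116]
6 [387. 318.] 2611 lo [ 0.447 -0.142  0.012] hi [0.656 0.092 0.093] med [ 0.588 -0.03   0.062] [134. 114.  94.]
    top [ 0.604 -0.04   0.087]
7 [232. 316.] 205 lo [ 0.466 -0.328  0.013] hi [ 0.485 -0.306  0.123] med [ 0.477 -0.317  0.065] [83. 84. 81.]
    top [ 0.472 -0.317  0.117]
10 [648. 359.] 4490 lo [0.777 0.28  0.012] hi [0.901 0.515 0.085] med [0.858 0.375 0.079] [116.  87.  53.]
    top [0.843 0.392 0.0
[... 3857 characters left out ...]
 lo [0.642 0.495 0.085] hi [0.698 0.537 0.15 ] med [0.659 0.523 0.131] [111. 110. 103.]
    top [0.666 0.529 0.143]
standtop ((0.48366060853004456, 0.26327601075172424), (0.06003646180033684, 0.21171417832374573), 4.070508003234863) 1972 [[0.44600000977516174, 0.367000013589859], [0.460999995470047, 0.15600000321865082], [0.5210000276565552, 0.1599999964237213], [0.5059999823570251, 0.3709999918937683]]
plate n [-0.316  0.128  0.94 ] tilt 19.93 res 0.0013 [ 0.548 -0.009  0.066] [ 0.33592137 -0.13652705 -0.11912682]
rect [[0.44699999690055847, -0.07500000298023224], [0.5770000219345093, -0.12800000607967377], [0.6470000147819519, 0.041999999433755875], [0.515999972820282, 0.0949999988079071]]
```

View pics/c.png

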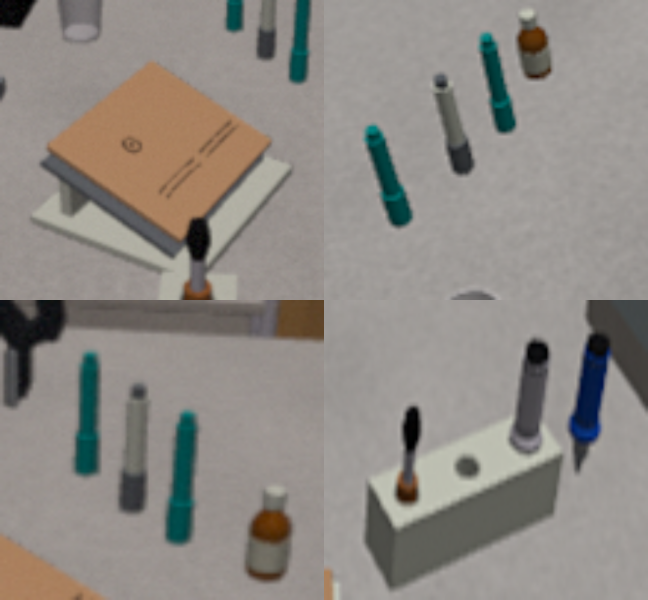

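The crop confirms it. The target is the white/grey marker between the two turquoise ones, and the handpiece is the bare-metal one in the stand's +y well; the blue one stands outside the stand. I'll move above the marker with the jaws opening across the line of look-alikes.

Call:
{"op": "play_rows", "data": {"steps": [{"claw": 0,"dp": [-0.0395,-0.0128,0],"angular": [0,0,0]},{"claw": 0,"dp": [-0.0395,-0.0128,0],"angular": [0,0,0]},{"claw": 0,"dp": [-0.0395,-0.0128,0],"angular": [0,0,0]},{"claw": 0,"dp": [-0.0395,-0.0128,0],"angular": [0,0,0]},{"claw": 0,"dp": [-0.0395,-0.0128,0],"angular": [0,0,0]},{"claw": 0,"dp": [-0.0395,-0.0128,0],"angular": [0,0,0]},{"claw": 0,"dp": [-0.0395,-0.0128,0],"angular": [0,0,0]},{"claw": 0,"dp": [-0.0395,-0.0128,0],"angular": [0,0,0]}], "force": 40}}

```text
clock: 0.77
tcp_pos: [0.4714, -0.3176, 0.239]
orientation: [-0.0, 0.707, 0.707, 0.0]
wrist_force: [0.5, 1.9, -0.9]
finger_gap: 0.0854
```

Call:
{"op": "play_rows", "data": {"steps": [{"claw": 0,"dp": [0,0,0.004],"angular": [0,0,-6.2]},{"claw": 0,"dp": [0,0,0.004],"angular": [0,0,-6.2]},{"claw": 0,"dp": [0,0,0.004],"angular": [0,0,-6.2]},{"claw": 0,"dp": [0,0,0.004],"angular": [0,0,-6.2]},{"claw": 0,"dp": [0,0,0.004],"angular": [0,0,-6.2]},{"claw": 0,"dp": [0,0,0.004],"angular": [0,0,-6]},{"claw": 0,"dp": [0,0,0],"angular": [0,0,0]},{"claw": 0,"dp": [0,0,0],"angular": [0,0,0]}]}}

```text
clock: 1.43
tcp_pos: [0.4723, -0.3158, 0.2148]
orientation: [-0.001, 0.448, 0.894, 0.0]
wrist_force: [0.7, -0.3, 0.3]
finger_gap: 0.0852
```

```bash
python3 - <<'E'
from h import *
im,X,W=cloud("wrist");s=env.get_state();print(s["clock"],s["tcp_pos"],s["orientation"],s["joint_pos"])
cv2.imwrite("pics/d.png",im[...,::-1])
z=X[...,2]
ok=np.isfinite(z)&(z>.06)&(z<.135)
nn,lab,st,cen=cv2.connectedComponentsWithStats(ok.astype(np.uint8))
for i in range(1,nn):
    if st[i,4]<60: continue
    P=X[lab==i];print(cen[i].round(),st[i,4],P.min(0).round(3),P.max(0).round(3),im[lab==i].mean(0).round(),"top",P[P[:,2]>P[:,2].max()-.004].mean(0).round(4))
E
```

```text
1.4833 [ 0.47248975 -0.31589154  0.21510199] [-2.93295903e-04  4.47506301e-01  8.94280723e-01  1.12928630e-04] [-7.30575292e-01  3.08469906e-01 -1.98748551e-02  1.24307694e+00
  6.33385654e-05  1.97374519e-01]
[551.  31.] 1060 [ 0.531 -0.131  0.06 ] [ 0.586 -0.102  0.082] [77. 67. 59.] top [ 0.5501 -0.1146  0.079 ]
[271. 104.] 621 [ 0.421 -0.275  0.062] [ 0.438 -0.258  0.121] [ 17. 104. 104.] top [ 0.4293 -0.2661  0.1192]
[275. 196.] 872 [ 0.462 -0.325  0.06 ] [ 0.479 -0.308  0.121] [83. 86. 84.] top [ 0.4703 -0.316   0.1191]
[271. 295.] 1084 [ 0.507 -0.39   0.06 ] [ 0.524 -0.373  0.121] [10. 62. 62.] top [ 0.515  -0.3821  0.1191]
[484. 334.] 255 [ 0.682 -0.32   0.06 ] [ 0.722 -0.309  0.07 ] [85. 84. 86.] top [ 0.7019 -0.3126  0.0687]
```

View pics/d.png

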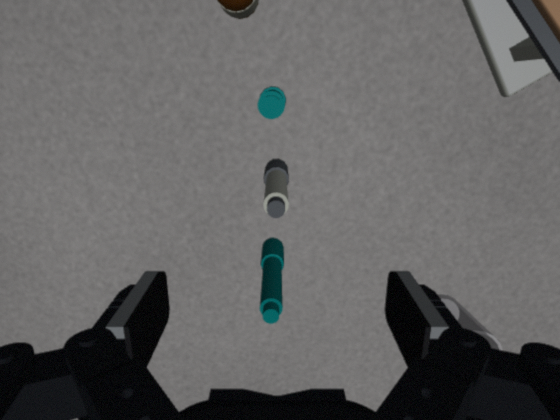

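The wrist view shows the white marker's cap at (276,206), directly ahead of the jaws, with turquoise ones at (271,103) and (271,312) outside the jaw path. The axis is at (0.4703,-0.316), so only a 2 mm correction is needed. I'll descend and grip.

Call:
{"op": "play_rows", "data": {"steps": [{"claw": 0,"dp": [0.0013,-0.0018,0.02],"angular": [0,0,0]},{"claw": 0,"dp": [0,0,0.02],"angular": [0,0,0]},{"claw": 0,"dp": [0,0,0.02],"angular": [0,0,0]},{"claw": 0,"dp": [0,0,0.02],"angular": [0,0,0]},{"claw": 0,"dp": [0,0,0.02],"angular": [0,0,0]},{"claw": 0,"dp": [0,0,0.02],"angular": [0,0,0]},{"claw": 0,"dp": [0,0,0.018],"angular": [0,0,0]},{"claw": 0,"dp": [0,0,0],"angular": [0,0,0]}]}}

```text
clock: 2.15
tcp_pos: [0.4685, -0.3143, 0.0739]
orientation: [-0.003, 0.447, 0.894, 0.001]
wrist_force: [-1.2, 0.7, -0.2]
finger_gap: 0.0853
```

Call:
{"op": "play_rows", "data": {"steps": [{"claw": 120,"dp": [0,0,0]},{"claw": 150,"dp": [0,0,0]},{"claw": 180,"dp": [0,0,0]},{"claw": 255,"dp": [0,0,0]},{"claw": 255,"dp": [0,0,0]},{"claw": 255,"dp": [0,0,0]},{"claw": 255,"dp": [0,0,0]},{"claw": 255,"dp": [0,0,0]}], "force": 40}}

```text
invalid input at $.steps[0]: expected keys claw, dp, angular
```

Call:
{"op": "play_rows", "data": {"steps": [{"claw": 120,"dp": [0,0,0],"angular": [0,0,0]},{"claw": 150,"dp": [0,0,0],"angular": [0,0,0]},{"claw": 180,"dp": [0,0,0],"angular": [0,0,0]},{"claw": 255,"dp": [0,0,0],"angular": [0,0,0]},{"claw": 255,"dp": [0,0,0],"angular": [0,0,0]},{"claw": 255,"dp": [0,0,0],"angular": [0,0,0]},{"claw": 255,"dp": [0,0,0],"angular": [0,0,0]},{"claw": 255,"dp": [0,0,0],"angular": [0,0,0]}], "force": 40}}

```text
clock: 2.82
tcp_pos: [0.471, -0.3165, 0.0783]
orientation: [0.001, 0.446, 0.895, -0.0]
wrist_force: [0.4, -0.6, 6.1]
finger_gap: 0.0159
```

Call:
{"op": "play_rows", "data": {"steps": [{"claw": 255,"dp": [0,0,-0.02],"angular": [0,0,0]},{"claw": 255,"dp": [0,0,-0.024],"angular": [0,0,0]},{"claw": 255,"dp": [0,0,-0.024],"angular": [0,0,6.6]},{"claw": 255,"dp": [0,0,-0.024],"angular": [0,0,6.6]},{"claw": 255,"dp": [0,0,-0.024],"angular": [0,0,6.6]},{"claw": 255,"dp": [0,0,-0.024],"angular": [0,0,6.6]},{"claw": 255,"dp": [0,0,-0.02],"angular": [0,0,6.6]},{"claw": 255,"dp": [0,0,0],"angular": [0,0,0]}]}}

```text
clock: 3.48
tcp_pos: [0.4718, -0.3174, 0.2416]
orientation: [0.003, 0.683, 0.73, 0.0]
wrist_force: [0.9, -0.4, 0.5]
finger_gap: 0.0161
```

Call:
{"op": "play_rows", "data": {"steps": [{"claw": 255,"dp": [0.025,0.0022,0],"angular": [0,0,0]},{"claw": 255,"dp": [0.035,0.0033,0],"angular": [0,0,0]},{"claw": 255,"dp": [0.037,0.0033,0],"angular": [0,0,0]},{"claw": 255,"dp": [0.037,0.0033,0],"angular": [0,0,0]},{"claw": 255,"dp": [0.037,0.0033,0],"angular": [0,0,0]},{"claw": 255,"dp": [0.037,0.0033,0],"angular": [0,0,0]},{"claw": 255,"dp": [0.037,0.0033,0],"angular": [0,0,0]},{"claw": 255,"dp": [0.037,0.0033,0],"angular": [0,0,0]}]}}

```text
clock: 4.15
tcp_pos: [0.475, -0.0312, 0.2361]
orientation: [-0.001, 0.681, 0.732, -0.0]
wrist_force: [0.7, 0.7, -1.1]
finger_gap: 0.0161
```

Call:
{"op": "play_rows", "data": {"steps": [{"claw": 255,"dp": [0.037,0.0033,0],"angular": [0,0,0]},{"claw": 255,"dp": [0.037,0.0033,0],"angular": [0,0,0]},{"claw": 255,"dp": [0.037,0.0033,0],"angular": [0,0,0]},{"claw": 255,"dp": [0.037,0.0033,0],"angular": [0,0,0]},{"claw": 255,"dp": [0.037,0.0033,0],"angular": [0,0,0]},{"claw": 255,"dp": [0.037,0.0033,0],"angular": [0,0,0]},{"claw": 255,"dp": [0.037,0.0033,0],"angular": [0,0,0]},{"claw": 255,"dp": [0.025,0.0025,0],"angular": [0,0,0]}]}}

```text
clock: 4.82
tcp_pos: [0.4808, 0.2549, 0.2359]
orientation: [-0.001, 0.68, 0.733, -0.0]
wrist_force: [-0.2, -0.2, -0.7]
finger_gap: 0.0163
```

Call:
{"op": "play_rows", "data": {"steps": [{"claw": 255,"dp": [0.011,0.001,0],"angular": [0,0,0]},{"claw": 255,"dp": [0,0,0],"angular": [0,0,0]},{"claw": 255,"dp": [0,0,0],"angular": [0,0,0]},{"claw": 255,"dp": [0,0,0],"angular": [0,0,0]},{"claw": 255,"dp": [0,0,0],"angular": [0,0,0]},{"claw": 255,"dp": [0,0,0],"angular": [0,0,0]},{"claw": 255,"dp": [0,0,0],"angular": [0,0,0]},{"claw": 255,"dp": [0,0,0],"angular": [0,0,0]}]}}

```text
clock: 5.48
tcp_pos: [0.4822, 0.2624, 0.2375]
orientation: [0.0, 0.682, 0.731, 0.0]
wrist_force: [-0.2, -0.2, -0.2]
finger_gap: 0.0158
```

```bash
python3 - <<'E'
from h import *
im,X,W=cloud("wrist");s=env.get_state();print(s["clock"],s["tcp_pos"],s["orientation"],s["joint_pos"],s["wrist_force"])
cv2.imwrite("pics/e.png",im[...,::-1])
E
```

```text
5.5333 [0.48216037 0.26257361 0.2374817 ] [1.34935906e-04 6.82347269e-01 7.31028153e-01 1.60727271e-04] [ 3.52487427e-01  2.62749147e-01 -2.70160364e-02  1.28062258e+00
 -9.61138675e-05  1.85442496e+00] [-0.025958   -0.40841918  0.37302899]
```

View pics/e.png

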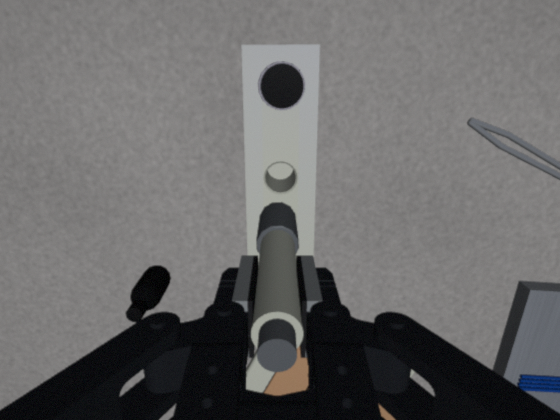

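The wrist view shows the held marker's foot at (278,218), the empty well's mouth at (280,177), the handpiece's black cap at (282,86) and the stand outline. Next I measure the well and the held marker's axis.

```bash
cat > m.py <<'E'
from h import *
f=np.load("wrist.npz");X=f["X"];W=f["W"];fx,fy,cx,cy=f["K"];z=X[...,2]
def ray(u,v,h):
    d=W[:3,:3]@np.array([(u-cx)/fx,(v-cy)/fy,1]);C=W[:3,3];return C+d*(h-C[2])/d[2]
def well(r0,r1,c0,c1):
    m=np.zeros(z.shape,np.uint8);m[r0:r1,c0:c1]=(z<.058)[r0:r1,c0:c1]
    k,l,s,c=cv2.connectedComponentsWithStats(m);j=1+np.argmax(s[1:,4])
    cn=max(cv2.findContours((l==j).astype(np.uint8),0,cv2.CHAIN_APPROX_NONE)[0],key=len)[:,0]
    P=np.array([ray(u,v,.062)[:2] for u,v in cn]).astype(np.float32)
    return cv2.minEnclosingCircle(P),cv2.fitEllipse(P),P.min(0),P.max(0)
E
python3 - <<'E'
from m import *
print(well(150,202,258,303))
top=(abs(z-.062)<.003)&(np.indices(z.shape)[0]<260)
P=X[top][:,:2].astype(np.float32);r=cv2.minAreaRect(P);print("top z",np.median(X[top][:,2]),r,cv2.boxPoints(r).round(4).tolist())
print("cap",[a.round(4) for a in(lambda P:(P.mean(0),P.min(0),P.max(0)))(X[60:112,255:308][z[60:112,255:308]>.135])])
s=env.get_state();q=s["orientation"];M=R.from_quat([q[1],q[2],q[3],q[0]]).as_matrix()
L=(X-s["tcp_pos"])@M
mk=np.zeros(z.shape,bool);mk[200:372,250:310]=1;mk&=(abs(L[...,1])<.02)&(abs(L[...,0])<.03)&(z>.1)
for a in np.arange(-.05,.085,.01):
    g=mk&(L[...,2]>a)&(L[...,2]<a+.01)
    if g.sum()>15: Q=L[g];print(round(a,3),g.sum(),"y",Q[:,1].min().round(4),Q[:,1].max().round(4),"mid",((Q[:,1].min()+Q[:,1].max())/2).round(4),"xmax",np.percentile(Q[:,0],97).round(4))
print("foot zmax",L[mk][:,2].max())
E
```

```text
(((0.4839431643486023, 0.26423537731170654), 0.012884072959423065), ((0.483909010887146, 0.26449140906333923), (0.02443377673625946, 0.024763675406575203), 100.83341217041016), array([0.47133067, 0.2520455 ], dtype=float32), array([0.49623138, 0.2766291 ], dtype=float32))
top z 0.061194980439459534 ((0.4830853343009949, 0.27785933017730713), (0.06011251360177994, 0.18178227543830872), 4.027274131774902) [[0.44670000672340393, 0.36640000343322754], [0.4595000147819519, 0.1851000040769577], [0.5195000171661377, 0.18930000066757202], [0.5066999793052673, 0.37059998512268066]]
cap [array([0.4788, 0.3387, 0.1434]), array([0.465 , 0.3248, 0.1358]), array([0.4925, 0.3522, 0.1464])]
-0.05 1088 y -0.0067 0.005 mid -0.0009 xmax 0.0056
-0.04 1577 y -0.0092 0.0094 mid 0.0001 xmax 0.008
-0.03 1486 y -0.0099 0.0102 mid 0.0002 xmax 0.0108
-0.02 893 y -0.0106 0.011 mid 0.0002 xmax 0.0109
-0.01 778 y -0.0113 0.0119 mid 0.0003 xmax 0.0109
0.0 569 y -0.0116 0.0124 mid 0.0004 xmax 0.0109
0.01 351 y -0.0092 0.0075 mid -0.0009 xmax 0.0086
0.02 294 y -0.0091 0.0076 mid -0.0007 xmax 0.0085
0.03 511 y -0.0112 0.0095 mid -0.0009 xmax 0.0102
0.04 313 y -0.0114 0.0097 mid -0.0008 xmax 0.0108
0.05 226 y -0.0113 0.0098 mid -0.0008 xmax 0.0108
0.06 202 y -0.0113 0.0097 mid -0.0008 xmax 0.0108
0.07 140 y -0.0112 0.0098 mid -0.0007 xmax 0.0108
foot zmax 0.0778113954952537
```

The foot is 2.5 mm short in x and 1.8 mm short in y, and the marker hangs true, so I correct that and insert.

Call:
{"op": "play_rows", "data": {"steps": [{"claw": 255,"dp": [0.0016,0.0026,0.01],"angular": [0,0,0]},{"claw": 255,"dp": [0,0,0.02],"angular": [0,0,0]},{"claw": 255,"dp": [0,0,0.02],"angular": [0,0,0]},{"claw": 255,"dp": [0,0,0.02],"angular": [0,0,0]},{"claw": 255,"dp": [0,0,0.01],"angular": [0,0,0]},{"claw": 255,"dp": [0,0,0.005],"angular": [0,0,0]},{"claw": 255,"dp": [0,0,0],"angular": [0,0,0]},{"claw": 255,"dp": [0,0,0],"angular": [0,0,0]}]}}

```text
clock: 6.2
tcp_pos: [0.4848, 0.2651, 0.1527]
orientation: [0.0, 0.682, 0.731, 0.0]
wrist_force: [0.4, -0.5, -0.2]
finger_gap: 0.0161
```

Call:
{"op": "play_rows", "data": {"steps": [{"claw": 255,"dp": [0,0,0.005],"angular": [0,0,0]},{"claw": 255,"dp": [0,0,0.005],"angular": [0,0,0]},{"claw": 255,"dp": [0,0,0.005],"angular": [0,0,0]},{"claw": 255,"dp": [0,0,0.005],"angular": [0,0,0]},{"claw": 255,"dp": [0,0,0.005],"angular": [0,0,0]},{"claw": 255,"dp": [0,0,0.005],"angular": [0,0,0]},{"claw": 255,"dp": [0,0,0],"angular": [0,0,0]},{"claw": 255,"dp": [0,0,0],"angular": [0,0,0]}]}}

```text
clock: 6.87
tcp_pos: [0.4841, 0.2648, 0.1218]
orientation: [-0.0, 0.682, 0.731, -0.0]
wrist_force: [-0.8, 0.2, -1.2]
finger_gap: 0.0162
```

Call:
{"op": "play_rows", "data": {"steps": [{"claw": 255,"dp": [0,0,0.005],"angular": [0,0,0]},{"claw": 255,"dp": [0,0,0.005],"angular": [0,0,0]},{"claw": 255,"dp": [0,0,0.005],"angular": [0,0,0]},{"claw": 255,"dp": [0,0,0.005],"angular": [0,0,0]},{"claw": 255,"dp": [0,0,0.004],"angular": [0,0,0]},{"claw": 255,"dp": [0,0,0.003],"angular": [0,0,0]},{"claw": 255,"dp": [0,0,0.001],"angular": [0,0,0]},{"claw": 255,"dp": [0,0,0],"angular": [0,0,0]}]}}

```text
clock: 7.53
tcp_pos: [0.4842, 0.2648, 0.0939]
orientation: [-0.0, 0.682, 0.731, -0.0]
wrist_force: [-0.5, 0.0, -1.0]
finger_gap: 0.0162
```

Call:
{"op": "play_rows", "data": {"steps": [{"claw": 150,"dp": [0,0,0],"angular": [0,0,0]},{"claw": 100,"dp": [0,0,0],"angular": [0,0,0]},{"claw": 50,"dp": [0,0,0],"angular": [0,0,0]},{"claw": 0,"dp": [0,0,0],"angular": [0,0,0]},{"claw": 0,"dp": [0,0,0],"angular": [0,0,0]},{"claw": 0,"dp": [0,0,0],"angular": [0,0,0]},{"claw": 0,"dp": [0,0,0],"angular": [0,0,0]},{"claw": 0,"dp": [0,0,0],"angular": [0,0,0]}]}}

```text
clock: 8.2
tcp_pos: [0.4844, 0.2649, 0.0944]
orientation: [0.0, 0.682, 0.731, 0.0]
wrist_force: [0.6, -0.6, 0.3]
finger_gap: 0.0856
```

Call:
{"op": "play_rows", "data": {"steps": [{"claw": 0,"dp": [0,0,-0.01],"angular": [0,0,0]},{"claw": 0,"dp": [0,0,-0.02],"angular": [0,0,0]},{"claw": 0,"dp": [0,0,-0.025],"angular": [0,0,0]},{"claw": 0,"dp": [0,0,-0.03],"angular": [0,0,0]},{"claw": 0,"dp": [0,0,-0.03],"angular": [0,0,0]},{"claw": 0,"dp": [0,0,-0.03],"angular": [0,0,0]},{"claw": 0,"dp": [0,0,0],"angular": [0,0,0]},{"claw": 0,"dp": [0,0,0],"angular": [0,0,0]}]}}

```text
clock: 8.87
tcp_pos: [0.4857, 0.2654, 0.2422]
orientation: [0.001, 0.682, 0.731, 0.002]
wrist_force: [1.2, -0.1, -0.3]
finger_gap: 0.0853
```

```bash
python3 - <<'E'
from h import *
im,X,W=cloud("wrist");s=env.get_state();print(s["clock"],s["tcp_pos"],s["orientation"],s["finger_gap"])
cv2.imwrite("pics/f.png",im[...,::-1])
z=X[...,2];ok=np.isfinite(z)&(z>.075)&(z<.155)
nn,lab,st,cen=cv2.connectedComponentsWithStats(ok.astype(np.uint8))
for i in range(1,nn):
    if st[i,4]<60: continue
    P=X[lab==i];t=P[P[:,2]>P[:,2].max()-.006];print(cen[i].round(),st[i,4],P.min(0).round(4),P.max(0).round(4),im[lab==i].mean(0).round(),"top",t.mean(0).round(4),((t.min(0)+t.max(0))/2).round(4))
# ring from scene+side
for n in("side","scene"):
    f=np.load(n+".npz");im=f["im"];X=f["X"]
    m=np.linalg.norm(X-[.5757,.0033,.0734],axis=-1)<.016
    g=im.sum(-1).astype(float);md=np.median(g[m]);w=np.clip(md-40-g,0,None)*m
    print(n,m.sum(),(X[m]*w[m][:,None]).sum(0)/w[m].sum(),(w>0).sum())
E
```

```text
8.9167 [0.48478457 0.26505771 0.24033108] [4.86813160e-04 6.82001936e-01 7.31349610e-01 9.32526878e-04] 0.08531652728516063
[274.  90.] 1694 [0.465  0.3245 0.1307] [0.4926 0.3522 0.1464] [38. 38. 41.] top [0.4789 0.3386 0.1442] [0.479  0.3387 0.1435]
[274. 192.] 765 [0.4752 0.259  0.0751] [0.4922 0.2738 0.135 ] [86. 88. 86.] top [0.4836 0.2655 0.133 ] [0.4837 0.2651 0.1321]
[275. 287.] 894 [0.48   0.1819 0.0755] [0.4991 0.1989 0.1369] [27. 27. 28.] top [0.4891 0.1903 0.1347] [0.4891 0.1893 0.1339]
[378. 401.] 132 [0.597  0.0338 0.075 ] [0.6106 0.0561 0.078 ] [130. 102.  79.] top [0.6035 0.0454 0.0762] [0.6038 0.045  0.0765]
side 103 [0.57492616 0.00431159 0.07396042] 29
scene 41 [0.57432287 0.00367369 0.07340456] 14
```

View pics/f.png

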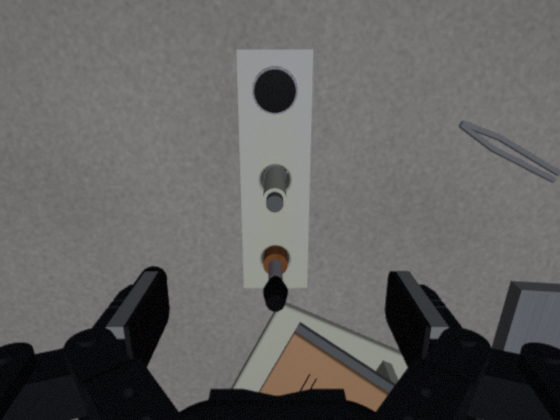

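The marker is seated: its top is at z=0.135, which puts the foot at about 0.015 m, at (0.4837,0.265). The pen cap at (274,90) puts its axis at (0.4789,0.3387), and the ring measures about (0.575,0.004,0.0737). Next is the handpiece.

Call:
{"op": "play_rows", "data": {"steps": [{"claw": 0,"dp": [0.0238,-0.0008,0],"angular": [0,0,0]},{"claw": 0,"dp": [0.025,0,0],"angular": [0,0,0]},{"claw": 0,"dp": [0.025,0,0],"angular": [0,0,0]},{"claw": 0,"dp": [0,0,0],"angular": [0,0,0]},{"claw": 0,"dp": [0,0,0.02],"angular": [0,0,0]},{"claw": 0,"dp": [0,0,0.02],"angular": [0,0,0]},{"claw": 0,"dp": [0,0,0],"angular": [0,0,0]},{"claw": 0,"dp": [0,0,0],"angular": [0,0,0]}]}}

```text
clock: 9.58
tcp_pos: [0.477, 0.3374, 0.1973]
orientation: [-0.001, 0.682, 0.731, -0.002]
wrist_force: [0.2, -0.2, -0.0]
finger_gap: 0.0856
```

Call:
{"op": "play_rows", "data": {"steps": [{"claw": 0,"dp": [0,0,0.02],"angular": [0,0,0]},{"claw": 0,"dp": [0,0,0.02],"angular": [0,0,0]},{"claw": 0,"dp": [0,0,0.02],"angular": [0,0,0]},{"claw": 0,"dp": [0,0,0.02],"angular": [0,0,0]},{"claw": 0,"dp": [0,0,0.015],"angular": [0,0,0]},{"claw": 0,"dp": [0,0,0.007],"angular": [0,0,0]},{"claw": 0,"dp": [0,0,0],"angular": [0,0,0]},{"claw": 0,"dp": [0,0,0],"angular": [0,0,0]}]}}

```text
clock: 10.25
tcp_pos: [0.479, 0.3385, 0.0982]
orientation: [0.0, 0.682, 0.731, 0.0]
wrist_force: [-0.2, 0.3, 0.5]
finger_gap: 0.0854
```

Call:
{"op": "play_rows", "data": {"steps": [{"claw": 80,"dp": [0,0,0],"angular": [0,0,0]},{"claw": 120,"dp": [0,0,0],"angular": [0,0,0]},{"claw": 150,"dp": [0,0,0],"angular": [0,0,0]},{"claw": 180,"dp": [0,0,0],"angular": [0,0,0]},{"claw": 255,"dp": [0,0,0],"angular": [0,0,0]},{"claw": 255,"dp": [0,0,0],"angular": [0,0,0]},{"claw": 255,"dp": [0,0,0],"angular": [0,0,0]},{"claw": 255,"dp": [0,0,0],"angular": [0,0,0]}], "force": 80}}

```text
clock: 10.92
tcp_pos: [0.4789, 0.3387, 0.098]
orientation: [0.0, 0.682, 0.731, 0.001]
wrist_force: [-0.6, -0.8, 4.8]
finger_gap: 0.0264
```

Call:
{"op": "play_rows", "data": {"steps": [{"claw": 255,"dp": [0,0,-0.01],"angular": [0,0,0]},{"claw": 255,"dp": [0,0,-0.02],"angular": [0,0,0]},{"claw": 255,"dp": [0,0,-0.02],"angular": [0,0,0]},{"claw": 255,"dp": [0,0,-0.025],"angular": [0,0,0]},{"claw": 255,"dp": [0,0,-0.025],"angular": [0,0,0]},{"claw": 255,"dp": [0,0,-0.025],"angular": [0,0,0]},{"claw": 255,"dp": [0,0,-0.02],"angular": [0,0,0]},{"claw": 255,"dp": [0,0,0],"angular": [0,0,0]}]}}

```text
clock: 11.58
tcp_pos: [0.4801, 0.3394, 0.2472]
orientation: [0.001, 0.682, 0.731, 0.003]
wrist_force: [1.4, 1.0, -1.5]
finger_gap: 0.0261
```

Call:
{"op": "play_rows", "data": {"steps": [{"claw": 255,"dp": [-0.02,0.002,0],"angular": [0,0,0]},{"claw": 255,"dp": [-0.025,0.0025,0],"angular": [0,0,0]},{"claw": 255,"dp": [-0.025,0.0025,0],"angular": [0,0,0]},{"claw": 255,"dp": [-0.025,0.0025,0],"angular": [0,0,0]},{"claw": 255,"dp": [-0.025,0.0025,0],"angular": [0,0,0]},{"claw": 255,"dp": [-0.025,0.0025,0],"angular": [0,0,0]},{"claw": 255,"dp": [-0.025,0.0025,0],"angular": [0,0,0]},{"claw": 255,"dp": [-0.025,0.0025,0],"angular": [0,0,0]}]}}

```text
clock: 12.25
tcp_pos: [0.5109, 0.1441, 0.2413]
orientation: [-0.001, 0.682, 0.731, -0.001]
wrist_force: [-0.0, 0.9, -1.1]
finger_gap: 0.0266
```

Call:
{"op": "play_rows", "data": {"steps": [{"claw": 255,"dp": [-0.025,0.002,0],"angular": [0,0,0]},{"claw": 255,"dp": [-0.025,0.002,0],"angular": [0,0,0]},{"claw": 255,"dp": [-0.025,0.002,0],"angular": [0,0,0]},{"claw": 255,"dp": [-0.025,0.002,0],"angular": [0,0,0]},{"claw": 255,"dp": [-0.025,0.002,0.01],"angular": [0,0,0]},{"claw": 255,"dp": [0,0,0.014],"angular": [0,0,0]},{"claw": 255,"dp": [0,0,0.01],"angular": [0,0,0]},{"claw": 255,"dp": [0,0,0],"angular": [0,0,0]}]}}

```text
clock: 12.92
tcp_pos: [0.5282, 0.0214, 0.2052]
orientation: [-0.002, 0.682, 0.731, -0.002]
wrist_force: [-0.3, 0.8, -1.8]
finger_gap: 0.0261
```

Call:
{"op": "play_rows", "data": {"steps": [{"claw": 255,"dp": [0,0,0],"angular": [-3.0,-1.47,0]},{"claw": 255,"dp": [0,0,0],"angular": [-3.0,-1.47,0]},{"claw": 255,"dp": [0,0,0],"angular": [-3.0,-1.47,0]},{"claw": 255,"dp": [0,0,0],"angular": [-3.0,-1.47,0]},{"claw": 255,"dp": [0,0,0],"angular": [-3.0,-1.47,0]},{"claw": 255,"dp": [0,0,0],"angular": [-3.0,-1.47,0]},{"claw": 255,"dp": [0,0,0],"angular": [0,0,0]},{"claw": 255,"dp": [0,0,0],"angular": [0,0,0]}]}}

```text
clock: 13.58
tcp_pos: [0.529, 0.0226, 0.2083]
orientation: [0.162, 0.671, 0.721, 0.062]
wrist_force: [0.7, 0.5, -2.0]
finger_gap: 0.0268
```

```bash
python3 - <<'E'
from h import *
import time
s=env.get_state();q=s["orientation"];M=R.from_quat([q[1],q[2],q[3],q[0]]).as_matrix();n=np.array([-.316,.128,.94])
print(s["clock"],s["tcp_pos"],M.round(4).tolist(),"ang",np.degrees(np.arccos(-M[:,2]@n)),s["wrist_force"],s["finger_gap"])
im,X,W=cloud("wrist");t=im.copy()
im2,X2,_=cloud("side")
for nme in("wrist","side","scene"):
    c=env.calibration(nme)
    p=np.array([.575,.004,.0736]);f=np.load(nme+".npz");W=f["W"] if nme!="scene" else f["W"]
    pc=W[:3,:3].T@(p-W[:3,3]);print(nme,pc[0]/pc[2]*c["fx"]+c["cx"],pc[1]/pc[2]*c["fy"]+c["cy"])
im3,_,_=cloud("scene")
cv2.imwrite("pics/g.png",np.vstack([np.hstack([cv2.resize(t,(400,300)),cv2.resize(t[200:320,200:360],(400,300))]),np.hstack([cv2.resize(im2[130:250,180:340],(400,300)),cv2.resize(im3[140:260,200:360],(400,300))])])[...,::-1])
E
```

```text
13.5833 [0.52896013 0.02258697 0.20825745] [[-0.0474, 0.9475, 0.3163], [0.9875, 0.0921, -0.1277], [-0.1501, 0.3063, -0.94]] ang 0.7252867164269997 [ 0.71593448  0.51269143 -1.99988418] 0.02681362816362498
wrist 278.8711978991585 189.5672308098159
side 252.29174024781312 217.939048740315
scene 282.215450958087 214.53695189700258
```

View pics/g.png

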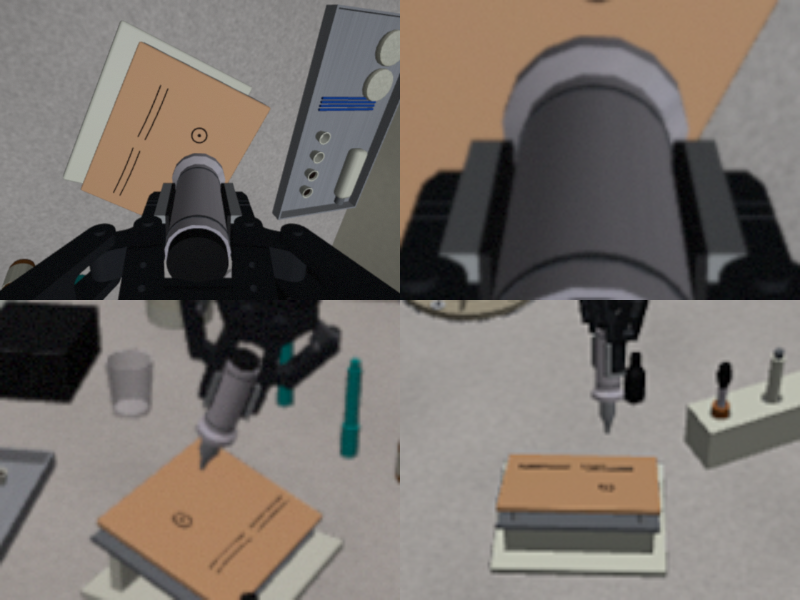

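The composite shows the pen gripped and tilted, with the collar and nose hanging freely. The ring in the wrist view is at (199,135) in the half-scale panel, i.e. (278.6,189) full size, which matches the predicted (278.9,189.6). I now check the pen's position in the jaws.

```bash
python3 - <<'E'
from h import *
s=env.get_state();q=s["orientation"];M=R.from_quat([q[1],q[2],q[3],q[0]]).as_matrix();p=np.array(s["tcp_pos"])
tip=p+.079*M[:,2]
print("tip pred",tip)
O=[];D=[]
for n,uv in(("side",(261.2,197.2)),("scene",(282.8,192.8))):
    f=np.load(n+".npz");W=f["W"];fx,fy,cx,cy=f["K"]
    c=W[:3,:3].T@(tip-W[:3,3]);print(n,"pred px",c[0]/c[2]*fx+cx,c[1]/c[2]*fy+cy,"seen",uv)
    d=W[:3,:3]@[(uv[0]-cx)/fx,(uv[1]-cy)/fy,1];d/=np.linalg.norm(d);O.append(W[:3,3]);D.append(d)
A=sum(np.eye(3)-np.outer(d,d) for d in D);b=sum((np.eye(3)-np.outer(d,d))@o for o,d in zip(O,D))
t=np.linalg.solve(A,b);print("tip tri",t,"in tool",M.T@(t-p))
f=np.load("wrist.npz");X=f["X"];im=f["im"]
L=(X-p)@M
m=(abs(L[...,1])<.022)&(abs(L[...,0])<.025)
for a in np.arange(-.05,.04,.008):
    g=m&(L[...,2]>a)&(L[...,2]<a+.008)
    if g.sum()>15:
        Q=L[g];k=Q[:,0]>.006
        if k.sum()<10: continue
        sol=np.linalg.lstsq(np.c_[2*Q[k,:2],np.ones(k.sum())],(Q[k,:2]**2).sum(1),rcond=None)[0]
        print(round(a,3),g.sum(),"y",Q[:,1].min().round(4),Q[:,1].max().round(4),"xmax",np.percentile(Q[:,0],98).round(4),"circ",sol[:2].round(4),np.sqrt(sol[2]+sol[0]**2+sol[1]**2).round(4))
# ring in wrist and plate plane
mm=np.linalg.norm(X-[.575,.004,.0736],axis=-1)<.014
g=im.sum(-1).astype(float);w=np.clip(np.median(g[mm])-60-g,0,None)*mm
r=(X[mm]*w[mm][:,None]).sum(0)/w[mm].sum();print("ring",r)
pm=np.linalg.norm(X-r,axis=-1)<.03;P=X[pm];u,sv,vt=np.linalg.svd(P-P.mean(0));print("normal",vt[2],len(P))
print("tip->ring in tool",M.T@(r-tip))
E
```

```text
tip pred [0.55616459 0.01137247 0.13467838]
side pred px 259.4241764281815 197.55250890267644 seen (261.2, 197.2)
scene pred px 282.5425828950439 193.65792083274235 seen (282.8, 192.8)
tip tri [0.55282008 0.01261897 0.13578905] in tool [ 0.00121594 -0.00271317  0.07673432]
-0.05 6301 y -0.022 0.022 xmax 0.0136 circ [0.0239 0.0001] 0.0174
-0.042 3021 y -0.022 0.022 xmax 0.0151 circ [0.0094 0.0003] 0.0127
-0.034 1873 y -0.022 0.022 xmax 0.0151 circ [-0.0002 -0.0019] 0.0171
-0.026 1493 y -0.022 0.022 xmax 0.0151 circ [-0.0075 -0.0016] 0.0231
-0.018 1309 y -0.022 0.022 xmax 0.015 circ [-0.0091 -0.0013] 0.0246
-0.01 1090 y -0.022 0.022 xmax 0.015 circ [-0.0098 -0.0013] 0.0253
-0.002 821 y -0.022 0.0219 xmax 0.015 circ [-0.0071 -0.0017] 0.0225
0.006 457 y -0.0165 0.01 xmax 0.0151 circ [ 0.001 -0.003] 0.0139
0.014 417 y -0.0169 0.0109 xmax 0.0153 circ [ 0.0011 -0.0029] 0.0138
0.022 1122 y -0.0203 0.0147 xmax 0.0182 circ [ 0.0027 -0.0028] 0.0142
0.03 361 y -0.0204 0.0148 xmax 0.019 circ [ 0.0015 -0.0029] 0.0173
ring [0.57512077 0.00413603 0.072346  ]
normal [-0.31783634  0.1293509   0.93928079] 4247
tip->ring in tool [ 0.00136813 -0.00188401  0.06551036]
```

Call:
{"op": "play_rows", "data": {"steps": [{"claw": 255,"dp": [0,0.001,0.01],"angular": [0,0,0]},{"claw": 255,"dp": [0,0,0.01],"angular": [0,0,0]},{"claw": 255,"dp": [0,0,0.01],"angular": [0,0,0]},{"claw": 255,"dp": [0,0,0.01],"angular": [0,0,0]},{"claw": 255,"dp": [0,0,0.01],"angular": [0,0,0]},{"claw": 255,"dp": [0,0,0.005],"angular": [0,0,0]},{"claw": 255,"dp": [0,0,0],"angular": [0,0,0]},{"claw": 255,"dp": [0,0,0],"angular": [0,0,0]}]}}

```text
clock: 14.4
tcp_pos: [0.5484, 0.0142, 0.1563]
orientation: [0.162, 0.672, 0.72, 0.062]
wrist_force: [-0.1, -0.1, -0.9]
finger_gap: 0.0266
```

Call:
{"op": "play_rows", "data": {"steps": [{"claw": 255,"dp": [0,0,0],"angular": [0,0,0]},{"claw": 255,"dp": [0,0,0],"angular": [0,0,0]},{"claw": 255,"dp": [0,0,0],"angular": [0,0,0]},{"claw": 255,"dp": [0,0,0],"angular": [0,0,0]},{"claw": 255,"dp": [0,0,0],"angular": [0,0,0]},{"claw": 255,"dp": [0,0,0],"angular": [0,0,0]},{"claw": 255,"dp": [0,0,0],"angular": [0,0,0]},{"claw": 255,"dp": [0,0,0],"angular": [0,0,0]}]}}

```text
clock: 15.07
tcp_pos: [0.5487, 0.0143, 0.1571]
orientation: [0.163, 0.672, 0.72, 0.062]
wrist_force: [0.3, -0.4, -1.2]
finger_gap: 0.0265
```

```bash
cat > chk.py <<'E'
from h import *
import sys
n=np.array([-.317,.129,.94]);n/=np.linalg.norm(n)
F=[];Pp=[];pl=[]
def z0(X):
    # plate height along normal, on plate pixels away from the pen
    d=X-np.array([.547,-.0175,.0666]);ux=np.array([.871,-.353,.342]);uy=np.array([.377,.926,0])
    m=(abs(d@ux)<.065)&(abs(d@uy)<.08)&(abs(d@n)<.02);return np.median((d@n)[m]),m.sum()
for i in range(4):
    s=env.get_state();F.append(s["wrist_force"]@n);Pp.append(s["tcp_pos"]);q=s["orientation"];M=R.from_quat([q[1],q[2],q[3],q[0]]).as_matrix()
    im,X,W=cloud("side");pl.append(z0(X))
a,Xs,_=cloud("scene")
print(s["clock"],"F.n",np.round(F,2),"tcp",np.round(Pp,4).tolist(),"plate n side",pl,"scene",z0(Xs),"ang",np.degrees(np.arccos(np.clip(-M[:,2]@n,-1,1))))
p=np.mean(Pp,0);print("tip pred",(p+.079*M[:,2]).round(4), "h above plate0",((p+.079*M[:,2]-[.575,.004,.0733])@n).round(4))
cv2.imwrite("pics/%s.png"%sys.argv[1],np.hstack([cv2.resize(im[150:250,190:320],(400,308),interpolation=2),cv2.resize(a[150:250,220:350],(400,308),interpolation=2)])[...,::-1])
E
python3 chk.py h1
```

```text
15.2167 F.n [-1.22 -1.06 -1.3  -1.38] tcp [[0.5487, 0.0143, 0.1571], [0.5486, 0.0143, 0.157], [0.5486, 0.0143, 0.157], [0.5486, 0.0143, 0.1569]] plate n side [(np.float64(0.00041625744757719206), np.int64(2236)), (np.float64(0.0004298646423802441), np.int64(2228)), (np.float64(0.00044273567839670674), np.int64(2216)), (np.float64(0.000422235212012227), np.int64(2229))] scene (np.float64(-0.0005361526891258224), np.int64(1018)) ang 0.04659984856852371
tip pred [0.5737 0.0041 0.0828] h above plate0 0.0093
```

View pics/h1.png

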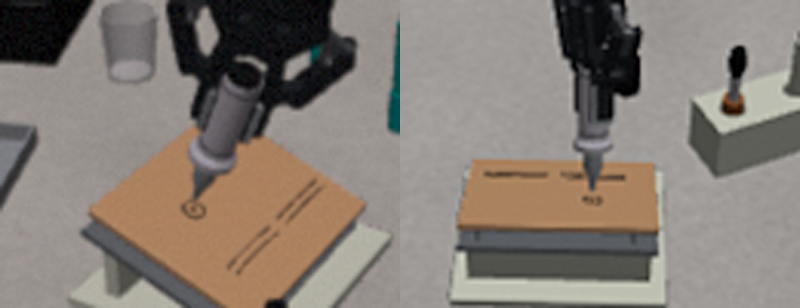

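The tip hovers about 9 mm over the ring in both views, at (195,200) against the ring at (193,210) in the left panel. I'll advance slowly, using the plate's measured depth as the gauge.

Call:
{"op": "play_rows", "data": {"steps": [{"claw": 255,"dp": [0,0,0.003],"angular": [0,0,0]},{"claw": 255,"dp": [0,0,0.003],"angular": [0,0,0]},{"claw": 255,"dp": [0,0,0.002],"angular": [0,0,0]},{"claw": 255,"dp": [0,0,0.002],"angular": [0,0,0]},{"claw": 255,"dp": [0,0,0.001],"angular": [0,0,0]},{"claw": 255,"dp": [0,0,0.001],"angular": [0,0,0]},{"claw": 255,"dp": [0,0,0.001],"angular": [0,0,0]},{"claw": 255,"dp": [0,0,0],"angular": [0,0,0]}]}}

```text
clock: 15.98
tcp_pos: [0.5526, 0.0126, 0.1445]
orientation: [0.162, 0.672, 0.72, 0.062]
wrist_force: [-1.3, 0.1, 0.1]
finger_gap: 0.0265
```

```bash
python3 chk.py h2
```

```text
16.1333 F.n [ 0.54 -0.01  0.45  0.01] tcp [[0.5526, 0.0126, 0.1445], [0.5525, 0.0126, 0.1446], [0.5526, 0.0126, 0.1447], [0.5525, 0.0127, 0.1447]] plate n side [(np.float64(-0.0016244335502150378), np.int64(2158)), (np.float64(-0.0015314871301067472), np.int64(2164)), (np.float64(-0.0014665438593903632), np.int64(2155)), (np.float64(-0.0013566496069809628), np.int64(2156))] scene (np.float64(-0.0023493176261872614), np.int64(999)) ang 0.023395189959900954
tip pred [0.5776 0.0025 0.0704] h above plate0 -0.0038
```

The plate has sunk 1.9 mm and the force rose by 1.5 N, as expected from the spring. It needs 4 mm more.

Call:
{"op": "play_rows", "data": {"steps": [{"claw": 255,"dp": [0,0,0.001],"angular": [0,0,0]},{"claw": 255,"dp": [0,0,0.001],"angular": [0,0,0]},{"claw": 255,"dp": [0,0,0.001],"angular": [0,0,0]},{"claw": 255,"dp": [0,0,0.001],"angular": [0,0,0]},{"claw": 255,"dp": [0,0,0],"angular": [0,0,0]},{"claw": 255,"dp": [0,0,0],"angular": [0,0,0]},{"claw": 255,"dp": [0,0,0],"angular": [0,0,0]},{"claw": 255,"dp": [0,0,0],"angular": [0,0,0]}]}}

```text
clock: 16.9
tcp_pos: [0.5541, 0.0121, 0.1411]
orientation: [0.163, 0.672, 0.72, 0.062]
wrist_force: [-2.4, -0.4, 1.0]
finger_gap: 0.0263
```

```bash
python3 chk.py h3
```

```text
17.05 F.n [1.64 1.81 2.29 2.18] tcp [[0.5541, 0.0121, 0.1411], [0.5541, 0.0121, 0.1411], [0.5541, 0.0121, 0.141], [0.5541, 0.0121, 0.1411]] plate n side [(np.float64(-0.0052153898210554935), np.int64(2153)), (np.float64(-0.005308983063617899), np.int64(2152)), (np.float64(-0.005312860125550907), np.int64(2168)), (np.float64(-0.005301446629127524), np.int64(2159))] scene (np.float64(-0.006308525438481124), np.int64(1005)) ang 0.0561233231482868
tip pred [0.5792 0.0019 0.0669] h above plate0 -0.0076
```

View pics/h3.png

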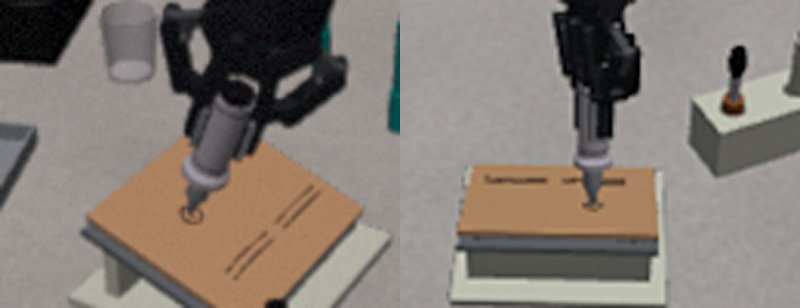

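The tip sits inside the ring in both views, at (190,211) against ring centre (191,214) in the left panel. The plate is down 5.7 mm and steady, so I'm handing in.

```bash
python3 -c "
from workcell import env
print(env.hand_in(), env.get_state()['clock'])"
```

```text
the job is handed in; nothing more can be done
the job is handed in; nothing more can be done
```

The job is handed in at about 17 s of the 61 s allowed. The hand-in gives no verdict, so what follows rests on my own last checks.

- **Marker:** it stands released in the middle well. Its top is at z = 0.135 m, which puts the foot about 15 mm above the table, roughly 1 mm from the measured well centre. I measured this just after release and did not look at it again.
- **Handpiece:** it is still gripped at 80 N and pressing inside the ring. The tool axis is within 0.1° of the plate's normal. I did not re-measure the pen's own tilt in the jaws after contact.
- **Plate:** it sank 5.7 mm and held steady over the last four pictures. The wrist force along the normal rose by about 3.2 N, which fits the given spring. The farthest I saw the plate pressed in was 5.8 mm, well short of its 12 mm stop.
- **Bystanders:** I moved nothing else on purpose and saw nothing disturbed in the views I took, but I did not measure their positions again at the end.

**Disagreements in the checks:**
- **Tip position:** the arm's readings put the tip about 2 mm up the slope from the ring's centre. Triangulating from the cameras before contact put it about 1 mm off the other way; I then shifted the tool 1 mm toward the ring. Both are inside the 7 mm limit.
- **Contact depth:** contact came about 2 mm later than the arm's readings predicted, so I set the depth from the plate's measured sinking instead.

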